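# Crank down the short foot of a rocking granite checking plate

## Task

The black granite checking plate rocks on the slate because its near-left foot is screwed up too short: take the loose crank from its steel tray, seat it fully on the brass hex of that foot's screw and turn it clockwise until the plate stands level and firm on all four feet. Then lift the crank off and stand it back in its tray, socket down and wholly inside the rim. Finally press firmly on the far-right corner of the granite to prove that it no longer dips; do not shove the plate out of its place, and leave the other gear where it lies.

Things in the scene. Friction and masses are not known exactly. Their poses are not given: they have to be found in the camera images.
- table: The polished slate shelf, its top at z = 0, fixed. At the start the plate leans down to the near left by about 1.3 to 2.5 degrees: it rests on the short near-left foot and the two feet beside it, and rocks about the line through those two (near-right, far-left).
- plate: Checking plate, 5.1 kg, loose: black granite 150 x 200 x 30 mm (x by y by z), top 60 mm above the origin, in a grey carrier on four feet at x = +-62, y = +-122 mm, with 36 mm bosses up to 38 mm. x roughly away from the robot, y left, z up; origin in the middle, in the plane of the three fixed soles. A steel stop bar, top at 70 mm, lies along the near edge: x -85 to -49, y -85 to 85 mm.
- jack_foot: The adjustable foot at the plate's near-left corner (x -62, y 122 mm): round pad 40 mm across with a rubber sole, origin at the centre of its sole; it goes down out of the plate as its spindle is turned.
- foot_near_right: Fixed foot at the near-right corner (x -62, y -122 mm in the plate's frame), same pad and rubber sole (about 22 N/mm), red cap 62 mm above the sole; origin at the centre of its sole.
- foot_far_left: Fixed foot at the far-left corner (x 62, y 122 mm), as the other; origin at the centre of its sole.
- foot_far_right: Fixed foot at the far-right corner (x 62, y -122 mm), as the other; at the start it hangs about 1.5 to 4 mm clear of the slate. Origin at the centre of its sole.
- spindle (a joint): Turn of the jack foot's screw (rad), growing clockwise seen from above, which drives the foot down 4 mm a turn. 0: the foot is as long as the other three and all bear about evenly; within 2 rad either side the rubber soles still let all four carry. Starts 5.2 to 8.5 rad short (negative). Turns against 0.12 N m and stays where left.
- hex_top (a point): Centre of the top of the brass hexagon on the jack foot's screw: 22 mm across flats, 24 mm tall, top edge chamfered 3 mm, on a 20 mm thread with a slack brass lock nut; 108 mm above the slate at any turn. z up along the screw's axis, leaning with the plate; x points at a corner of the hexagon and turns with it.
- crank_hub (a point): Loose crank, 0.3 kg: point on the axis of its dark steel hub (34 mm across, 48 mm high), 34 mm above the socket's mouth. z: axis, up when the socket faces down; x: along the flat arm (16 mm wide, 14 to 22 mm above the mouth) to the handle, 60 mm off. A rivet under the handle reaches down to the mouth's level, so it stands by itself. Grip the hub with a finger either side of the arm.
- crank_socket (a point): Centre of the ceiling of the crank's hex socket, 22 mm above its mouth; it meets the hexagon's top when fully seated. Socket 23.6 mm across flats, its corners at 0, 60, 120... degrees from x: it slips over the hexagon when turned to within about 8 degrees of its corners. Axes as crank_hub.
- crank_grip (a point): Centre of the crank's upright black handle, 60 mm from the hub's axis, 52 mm above the socket's mouth: 20 mm across, from 25 to 77 mm above the mouth, spinning freely on its pin, so it can be carried round in a fixed grip. Axes as crank_hub. Let go on the hexagon, the crank sags a few mm at the handle.
- tray: Fixed steel tray, outside 183 x 133 mm (x by y), floor 2 mm thick, rim 12 mm high, walls 3 mm; origin at the centre of its underside on the slate. The crank starts standing in it, socket down.
- far_right_corner (a point): The place to press: on the granite's top at its far-right corner, 20 mm in from both edges.
- carabiner: Yellow anodized carabiner, 107 x 73 mm, 11 mm thick, lying flat; leave it.
- rappel_ring: Dull steel rappel ring, 48 mm across, 10 mm thick; leave it.
- quick_link: Stainless tri-link quick link, 75 x 67 mm, 9 mm thick; leave it.
- loupe: Brass inspection loupe 48 mm across with a walnut handle along its x, 130 mm long in all, 16 mm high; leave it.
Things that resemble listed ones, but are neither listed nor needed, are in the scene too. What is meant by the part that bears crank_hub is not brown or purple, and is the smaller of those in its own colour.

How it is judged:
On the way, in this order (a step that is already met when the one before it is completed fails the run):
1. the crank's socket is fully seated on the brass hex of the jack foot (distance between crank_socket and hex_top below 0.006 m), for 0.2 s.
2. the foot has been cranked down, with the crank on the hex, until all four feet bear on the slate and the plate is level (contact force between each of foot_near_right, foot_far_left, foot_far_right, jack_foot and table above 2 N and angle between plate's own z axis and vertical below 0.015 rad and distance between crank_socket and hex_top below 0.01 m), for 0.3 s.
3. the crank stands in its tray again and is let go, and the plate still stands on all four feet (x of crank_hub in the frame of tray between -0.08 and 0.08 m and y of crank_hub in the frame of tray between -0.055 and 0.055 m and x of crank_grip in the frame of tray between -0.085 and 0.085 m and y of crank_grip in the frame of tray between -0.058 and 0.058 m and z of crank_hub in the frame of tray between 0.03 and 0.041 m and angle between crank_hub's own z axis and vertical below 0.08 rad and contact force between each of foot_near_right, foot_far_left, foot_far_right, jack_foot and table above 2 N and angle between plate's own z axis and vertical below 0.015 rad and contact force between the fingers and crank below 0.1 N), for 0.2 s.
4. the far-right corner of the granite is pressed down with at least 4 N and the plate does not dip (contact force between the fingers and plate above 4 N and horizontal distance between the grasp point and far_right_corner below 0.05 m and angle between plate's own z axis and vertical below 0.015 rad), for 0.2 s.
At the end, for the whole second after the job is handed in: All four feet carry at least 2 N each on the slate and the plate is level within 0.015 rad; the crank stands upright (0.08 rad) on its socket wholly inside its tray, at rest; the plate's middle is within 30 mm of where it was and everything is at rest (contact force between each of foot_near_right, foot_far_left, foot_far_right, jack_foot and table above 2 N and angle between plate's own z axis and vertical below 0.015 rad and x of crank_hub in the frame of tray between -0.08 and 0.08 m and y of crank_hub in the frame of tray between -0.055 and 0.055 m and x of crank_grip in the frame of tray between -0.085 and 0.085 m and y of crank_grip in the frame of tray between -0.058 and 0.058 m and z of crank_hub in the frame of tray between 0.03 and 0.041 m and angle between crank_hub's own z axis and vertical below 0.08 rad and distance of plate from where it was at the start of the episode below 0.03 m and linear speed of each of plate, crank below 0.01 m/s); the robot touches nothing.
It fails at once if the plate is shoved more than 40 mm (distance of plate from where it was at the start of the episode above 0.04 m).
It fails at once if the carabiner, rappel ring, quick link or loupe is disturbed (moved more than 30 mm) (distance of any of carabiner, rappel_ring, quick_link, loupe from where it was at the start of the episode above 0.03 m).
It also fails if it takes over 72 s, if anything falls off the work surface, if the arm or the gripper's body presses on something with over 40 N, if the wrist force passes 120 N, or if a joint passes its speed limit or range.

## Robot

A 6-joint arm with a two-finger parallel gripper is mounted at the origin on the work surface. World frame = base frame: x ahead of the robot, y to its left, z up, the work surface at z = 0. Lengths are in m, angles in rad, forces in N, time in s.
With the tool pointing down it reaches from about 0.35 to 0.975 m from the base axis. Payload 4.9 kg.
Tool frame: the origin (TCP) lies at the very end of the fingers, on their centre line; the grasp point (between the pads) lies 19 mm behind it; z points along the fingers, y is the line along which they close (so a half turn about z gives the same grasp; the last joint's range is limited). The gripper opens to 85 mm and grips with 20 to 120 N. Pads are 22 mm wide; open, the fingers measure 114 mm over their backs; the gripper's body (76 mm by 85 mm) begins 54 mm behind the grasp point. The pads swing forward as they close: fully open they stand 13 mm farther back than shut.
Start: joints at [-1.36, 0.053, 1.613, -0, 1.476, -0.119], TCP at [0.202, -0.591, 0.231] pointing down, gripper open.
Joint ranges: [-3.01, 3.01], [-1.01, 2.22], [0.06, 2.58], [-1.02, 4.17], [0.09, 2.62], [-3.14, 3.14]. Speed limits (rad/s): [2.57, 2.57, 3.14, 3.14, 3.14, 3.14].

## Interface

Orientations are given as a unit quaternion [x, y, z, w].
In Python, from station import manip gives the robot as it stands.
- The arm moves only by the shell command python3 -m pendant 'ROWS' [FORCE]. ROWS is a JSON object of lists of equal length, an entry for each row: "twist": the turn, a rotation vector about the tool's x, y, z in units of 6 degrees (1.0 is 6 degrees), a list of three; "offset": the shift along the tool's x, y, z in units of 30 mm (1.0 is 30 mm), a list of three; "hand": the opening in per cent of the stroke, from 0 (shut) to 100 (fully open). A call has 1 to 12 rows; each row is the pose to reach, as a shift and turn from the pose commanded when the call began, along the tool's axes at that moment; what a row does not reach only later rows make up. A row lasts 1/12 s, in which the tool goes at most 41.7 mm and 7.16 degrees, less where a joint would pass 70% of its speed; a pose out of reach is approached as far as the arm can. A call with a gripper value outside its range is refused whole. The fingers move at their own pace and stop on an object; FORCE is the grip in N (left out, the last holds). Time passes only in rows, so rows that repeat a pose let the fingers close. It gives the time, the measured TCP pose, the force, the opening and the grip force at its end, in the units of the state.
- manip.read_state(): the state, without advancing time (a new reading comes with each control period).
- manip.get_image(name): name is "scene" or "side" or "wrist"; returns (picture, depth): 420x560x3 uint8, red, green, blue; 420x560 float32, m along the optical axis (not along the pixel's ray), 0 where there is no reading.
- manip.camera_model(name): a dict with "camera_matrix" (3x3 intrinsics, pixels), "k1" (the pictures are not rectified: a ray, as slopes to the right and down, at radius r is drawn at 1 + k1 r^2 times it, then the intrinsics apply), "camera_from_world" (4x4, takes a point from world to camera coordinates); the wrist camera has in their place "hand_eye" (4x4, takes a point from camera to tool coordinates, whose origin is the TCP and whose axes are the flange's). Camera axes: x right, y down, z forward; pixel columns grow to the right and rows downward; lengths in m; the calibration is good to about 2 mm. A picture is of the moment at which its call begins: read the wrist's pose just before it. camera_model takes no time and is no camera call.
- manip.hand_in(): hands the job in; it is judged then, once.
Trained networks look in the newest picture that a camera, given by its name, has taken for a name from the list of things; names that differ only in an ending like _2 or _b are one class to them, and where a whole thing is asked for, a point or a joint stands for the part that bears it (a point fixed in the world has none). Each returns a list of dicts, best first, with "p" (0 to 1); they miss things now and then, are a little off and sometimes report something else, mostly with a low value. They report only what shows in the picture. A call takes as long as a camera call. They do not tell look-alikes from the thing itself.
- manip.boxes_of(query, camera): "at" ([x, y, z] in m, in world coordinates, good to about 4 mm: the middle of the surface that is visible of it).
The state is a dict: "t": time; "qpos": joint angles; "qvel": joint speeds; "tau": joint torques, N m; "eef_pos": TCP position; "eef_rot": TCP orientation; "force": force on the tool from outside, world axes, zero at the start; "wrist_torque": the same for the moment, N m; "finger_gap": opening from 0.0 (shut) to 1.0 (fully open); "gripper_force": force on a finger pad.
Only numpy, scipy, OpenCV 4.12 (cv2) and the standard library are available. Lean on these libraries where they do the work, as an engineer would, in place of code of your own. Each camera call takes 0.05 s, during which the arm holds its last target. There are 200 camera calls.

## Working session

There is one attempt and no reset: what is moved stays moved. The work goes in short steps, Python scripts to look and compute and a shell command to move; the robot and the scene stay as the last step left them, time stands still between calls to the robot, and variables do not carry over. Pictures are saved under pics/ and viewed, at most 10 in all, crops included, and the job is handed in when it is done.

```bash
mkdir -p pics; ls; cat > h.py <<'E'
import numpy as np, cv2
from station import manip
from scipy.spatial.transform import Rotation as R
def snap(cam,fn=None):
    s=manip.read_state(); im,d=manip.get_image(cam); m=manip.camera_model(cam)
    if cam=="wrist":
        T=np.eye(4);T[:3,:3]=R.from_quat(s['eef_rot']).as_matrix();T[:3,3]=s['eef_pos']
        W=T@np.array(m['hand_eye'])
    else: W=np.linalg.inv(np.array(m['camera_from_world']))
    if fn: cv2.imwrite('pics/'+fn,im[:,:,::-1])
    K=np.array(m['camera_matrix']); 
    v,u=np.mgrid[:420,:560]
    x=(u-K[0,2])/K[0,0]; y=(v-K[1,2])/K[1,1]; xu,yu=x.copy(),y.copy()
    for _ in range(8):
        f=1+m['k1']*(xu**2+yu**2); xu,yu=x/f,y/f
    P=np.stack([xu*d,yu*d,d],-1)@W[:3,:3].T+W[:3,3]; P[d==0]=np.nan
    return im,P
E
python3 - <<'E'
from h import *
snap('scene','s0.png');
for n in ['crank_hub','crank_grip','hex_top','tray','plate','far_right_corner','foot_near_right','foot_far_left','carabiner','loupe','rappel_ring','quick_link']:
    print(n,[(np.round(b['at'],3).tolist(),round(b['p'],2)) for b in manip.boxes_of(n,'scene')])
snap('side','d0.png');
for n in ['crank_hub','crank_grip','hex_top','tray']:
    print(n,[(np.round(b['at'],3).tolist(),round(b['p'],2)) for b in manip.boxes_of(n,'side')])
s=manip.read_state();print(s); print(manip.camera_model('wrist'))
E
```

```text
pics
crank_hub [([0.291, 0.27, 0.05], 0.96), ([0.474, 0.292, 0.047], 0.92), ([0.261, 0.454, 0.065], 0.71), ([0.446, 0.456, 0.046], 0.57)]
crank_grip [([0.285, 0.263, 0.048], 0.8), ([0.476, 0.294, 0.045], 0.75), ([0.45, 0.454, 0.046], 0.72), ([0.264, 0.456, 0.065], 0.7), ([0.517, 0.103, 0.078], 0.67)]
hex_top [([0.517, 0.104, 0.079], 0.66)]
tray [([0.506, 0.299, -0.0], 0.85), ([0.576, -0.001, 0.059], 0.34)]
plate [([0.575, -0.006, 0.058], 0.91), ([0.574, 0.109, 0.002], 0.22)]
far_right_corner [([0.576, -0.001, 0.056], 0.97), ([0.474, 0.294, 0.044], 0.62), ([0.73, 0.233, 0.008], 0.27)]
foot_near_right []
foot_far_left [([0.647, 0.1, 0.042], 0.61)]
carabiner [([0.655, -0.359, 0.01], 0.85), ([0.523, 0.104, 0.078], 0.42)]
loupe [([0.731, 0.228, 0.011], 0.58)]
rappel_ring [([0.47, -0.36, 0.01], 0.5)]
quick_link []
crank_hub [([0.447, 0.446, 0.047], 0.76), ([0.468, 0.294, 0.044], 0.75), ([0.273, 0.47, 0.061], 0.73), ([0.278, 0.27, 0.061], 0.71)]
crank_grip [([0.276, 0.469, 0.066], 0.91), ([0.275, 0.27, 0.06], 0.89), ([0.473, 0.29, 0.046], 0.63), ([0.448, 0.445, 0.047], 0.61), ([0.431, 0.132
[... 698 characters left out ...]
19098219, -0.61448156]), 'wrist_torque': array([-0.00318843,  0.03541068,  0.00965575]), 'gripper_force': 0.0, 'finger_gap': 1.0028677517629625}
{'camera_matrix': array([[371.3596312 ,   0.        , 284.48338337],
       [  0.        , 371.3596312 , 210.17075268],
       [  0.        ,   0.        ,   1.        ]]), 'k1': -0.049300564781357636, 'hand_eye': array([[-1.16593457e-03, -9.47275165e-01, -3.20419104e-01,
         8.23827578e-02],
       [ 9.99999307e-01, -1.05197214e-03, -5.28765844e-04,
         4.29353697e-04],
       [ 1.63814780e-04, -3.20419498e-01,  9.47275735e-01,
        -1.41724567e-01],
       [ 0.00000000e+00,  0.00000000e+00,  0.00000000e+00,
         1.00000000e+00]])}
```

View pics/s0.png

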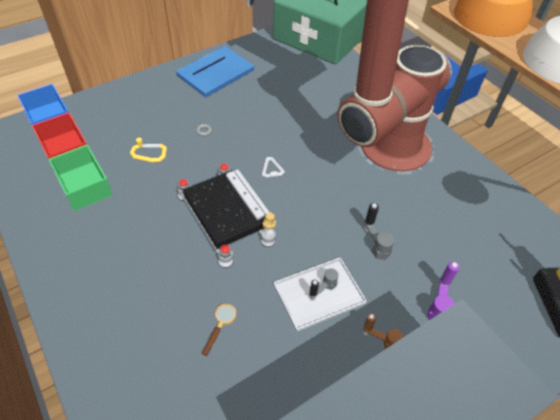

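View pics/d0.png

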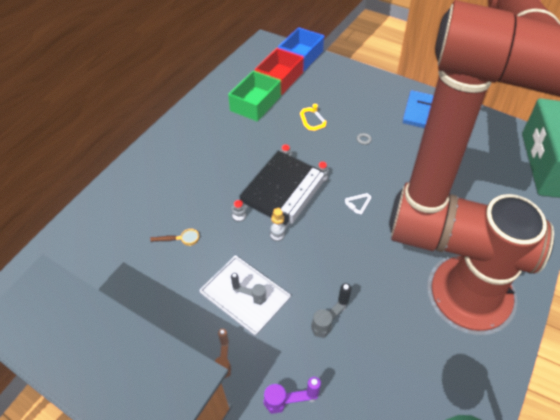

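The scene view shows the tray crank (hub ~(330,278), handle ~(314,288)) inside the pale tray, with look-alike cranks outside it (a bigger dark one at (385,245), plus purple and brown). The brass hex is at (269,220). A slab overhangs at the bottom, so I'm measuring all of these from depth.

```bash
python3 - <<'E'
from h import *
def rep(P,name,c,r,z0,z1):
    m=(np.hypot(P[...,0]-c[0],P[...,1]-c[1])<r)&(P[...,2]>z0)&(P[...,2]<z1)
    q=P[m]; print(name,len(q), q.mean(0).round(4) if len(q) else '', (q.min(0).round(3),q.max(0).round(3)) if len(q) else '')
for cam in ['scene','side']:
    im,P=snap(cam)
    print(cam)
    rep(P,'handle',(.49,.3),.09,.06,.1); rep(P,'hubtop',(.49,.3),.09,.046,.0545)
    rep(P,'hex',(.52,.11),.04,.1,.125); rep(P,'hexall',(.52,.11),.04,.085,.125)
    rep(P,'bighandle',(.29,.27),.1,.06,.12); rep(P,'bighub',(.29,.27),.1,.04,.058)
    m=(P[...,1]>.2)&(P[...,2]>.15); q=P[m]; print('slab',len(q),np.nanpercentile(q,[0,2,50,98],axis=0).round(3) if len(q) else '')
    t=(P[...,2]>.008)&(P[...,2]<.016)&(abs(P[...,0]-.5)<.13)&(abs(P[...,1]-.3)<.11)
    print('tray',cv2.minAreaRect(P[t][:,:2].astype(np.float32)))
    g=(P[...,2]>.045)&(P[...,2]<.064)&(abs(P[...,0]-.58)<.12)&(abs(P[...,1])<.14)&(im.max(-1)<70)
    q=P[g]; r=cv2.minAreaRect(q[:,:2].astype(np.float32)); print('granite',r)
    A=np.c_[q[:,:2],np.ones(len(q))]; print(np.linalg.lstsq(A,q[:,2],rcond=None)[0])
E
```

```text
scene
handle 78 [0.5201 0.2948 0.0741] (array([0.508, 0.284, 0.06 ]), array([0.529, 0.303, 0.083]))
hubtop 146 [0.4666 0.2844 0.0492] (array([0.443, 0.266, 0.046]), array([0.528, 0.303, 0.054]))
hex 64 [0.5154 0.0956 0.1067] (array([0.503, 0.085, 0.101]), array([0.526, 0.106, 0.111]))
hexall 102 [0.5172 0.0975 0.1015] (array([0.503, 0.085, 0.085]), array([0.528, 0.106, 0.111]))
bighandle 267 [0.2844 0.2342 0.0766] (array([0.262, 0.189, 0.06 ]), array([0.313, 0.295, 0.107]))
bighub 142 [0.2957 0.2614 0.0497] (array([0.265, 0.193, 0.04 ]), array([0.314, 0.298, 0.058]))
slab 17544 [[0.359 0.528 0.223]
 [0.366 0.532 0.226]
 [0.493 0.604 0.229]
 [0.719 0.727 0.232]]
tray ((0.4956895411014557, 0.29007381200790405), (0.13498617708683014, 0.18429936468601227), 81.53240203857422)
granite ((0.5825749635696411, -0.02743535488843918), (0.2022915780544281, 0.1411292403936386), 89.0703125)
[ 0.0117201  -0.02873194  0.05159927]
side
handle 76 [0.5127 0.2963 0.0733] (array([0.504, 0.284, 0.06 ]), array([0.526, 0.305, 0.085]))
hubtop 136 [0.4635 0.2865 0.0487] (array([0.439, 0.268, 0.046]), array([0.523, 0.304, 0.054]))
hex 58 [0.5134 0.0988 0.1049] (array([0.504, 0.088, 0.1  ]), array([0.524, 0.109, 0.112]))
hexall 92 [0.5123 0.1009 0.1003] (array([0.503, 0.088, 0.086]), array([0.524, 0.11 , 0.112]))
bighandle 341 [0.2803 0.2458 0.0743] (array([0.259, 0.193, 0.06 ]), array([0.311, 0.302, 0.104]))
bighub 124 [0.2795 0.2644 0.05  ] (array([0.259, 0.198, 0.04 ]), array([0.311, 0.302, 0.058]))
slab 24652 [[-0.016  0.2    0.15 ]
 [ 0.366  0.218  0.177]
 [ 0.597  0.617  0.229]
 [ 1.284  0.734  0.315]]
tray ((0.49265605211257935, 0.2916739881038666), (0.13503104448318481, 0.18486659228801727), 80.88372039794922)
granite ((0.5735609531402588, -0.023818224668502808), (0.19811853766441345, 0.1419641524553299), 89.857177734375)
[ 0.03572098 -0.023747    0.03591311]
```

```bash
cat > go.py <<'E'
import sys
from h import *
# go.py x y z heading_deg : units needed from present pose (tool pointing straight down)
x,y,z,h=map(float,sys.argv[1:5]); s=manip.read_state(); Q=R.from_quat(s['eef_rot']); M=Q.as_matrix()
c,n=np.cos(np.radians(h)),np.sin(np.radians(h))
G=R.from_matrix(np.array([[c,n,0],[n,-c,0],[0,0,-1]]))
print('off',(M.T@(np.array([x,y,z])-s['eef_pos'])/.03).round(2),'twist',(np.degrees((Q.inv()*G).as_rotvec())/6).round(2),'t',round(s['t'],2),'pos',s['eef_pos'].round(4),'head',np.degrees(np.arctan2(M[1,0],M[0,0])).round(1),'q6',s['qpos'][5].round(2),'F',s['force'].round(1),'gap',round(s['finger_gap'],3),'gf',round(s['gripper_force'],1))
E
python3 -m pendant '{"twist":[[0,0,-15],[0,0,-15],[0,0,-15],[0,0,-15],[0,0,-15],[0,0,-15],[0,0,-15],[0,0,-15],[0,0,-15],[0,0,-15],[0,0,-15],[0,0,-15]],"offset":[[17.6,-18.3,-2.3],[17.6,-18.3,-2.3],[17.6,-18.3,-2.3],[17.6,-18.3,-2.3],[17.6,-18.3,-2.3],[17.6,-18.3,-2.3],[17.6,-18.3,-2.3],[17.6,-18.3,-2.3],[17.6,-18.3,-2.3],[17.6,-18.3,-2.3],[17.6,-18.3,-2.3],[17.6,-18.3,-2.3]],"hand":[100,100,100,100,100,100,100,100,100,100,100,100]}'; python3 go.py .52 .1 .3 109
```

```text
t: 2.0
eef_pos: [0.4131, -0.138, 0.277]
eef_rot: [0.608, 0.794, 0.0, 0.001]
force: [0.8, -1.6, 0.3]
finger_gap: 1.0
gripper_force: 0.0
off [ 6.72  5.52 -0.77] twist [ 0.01  0.01 -0.64] t 2.0 pos [ 0.4131 -0.138   0.277 ] head 105.2 q6 -0.76 F [ 0.8 -1.6  0.3] gap 1.0 gf 0.0
```

```bash
python3 -m pendant '{"twist":[[0,0,-0.6],[0,0,-0.6],[0,0,-0.6],[0,0,-0.6],[0,0,-0.6],[0,0,-0.6],[0,0,-0.6],[0,0,-0.6],[0,0,-0.6],[0,0,-0.6]],"offset":[[6.7,5.5,-0.8],[6.7,5.5,-0.8],[6.7,5.5,-0.8],[6.7,5.5,-0.8],[6.7,5.5,-0.8],[6.7,5.5,-0.8],[6.7,5.5,-0.8],[6.7,5.5,-0.8],[6.7,5.5,-0.8],[6.7,5.5,-0.8]],"hand":[100,100,100,100,100,100,100,100,100,100]}' >/dev/null
cat > tilt.py <<'E'
from h import *
def tilt(im,P):
    Z=P[...,2]
    def fit(m):
        q=P[m]
        for _ in range(4):
            A=np.c_[q[:,:2],np.ones(len(q))]; c=np.linalg.lstsq(A,q[:,2],rcond=None)[0]; r=abs(q[:,2]-A@c); q=q[r<max(.002,2*r.std())]
        return c,len(q)
    ok=np.isfinite(Z)
    s=fit(ok&(abs(Z)<.012)&(abs(P[...,0]-.56)<.25)&(abs(P[...,1])<.25))
    g=fit(ok&(im.max(-1)<75)&(Z>.045)&(Z<.072)&(abs(P[...,0]-.6)<.09)&(abs(P[...,1]+.02)<.1))
    d=g[0][:2]-s[0][:2]; print('slate',s,'granite',g,'rel',d,'tilt',np.hypot(*d).round(4),'along lean dir',(d@[.89,-.45]).round(4))
E
python3 - <<'E'
from tilt import *
im,P=snap('wrist','w1.png'); tilt(im,P)
for n in ['hex_top','crank_hub','crank_grip','tray','foot_near_right','foot_far_left']:
    print(n,[(np.round(b['at'],3).tolist(),round(b['p'],2)) for b in manip.boxes_of(n,'wrist')])
Z=P[...,2]
m=(np.hypot(P[...,0]-.517,P[...,1]-.097)<.05)&(Z>.098)&(Z<.12)
q=P[m]; print('hex',len(q),np.median(q,0),q.min(0),q.max(0))
v,u=np.where(m); print(u.min(),u.max(),v.min(),v.max())
c=im[max(v.min()-25,0):v.max()+25,max(u.min()-25,0):u.max()+25]
cv2.imwrite('pics/hexc.png',cv2.resize(c[:,:,::-1],None,fx=5,fy=5,interpolation=cv2.INTER_CUBIC)); print(c.shape)
for nm,a,b in (('handle',.062,.09),('hub',.046,.0545)):
    m=(np.hypot(P[...,0]-.49,P[...,1]-.295)<.09)&(Z>a)&(Z<b); print(nm,m.sum(),P[m].mean(0) if m.any() else '')
E
python3 go.py .459 .286 .2 190
```

```text
slate (array([ 0.0005071 ,  0.00071664, -0.00115521]), 99385) granite (array([ 0.03993815, -0.02020421,  0.03494582]), 14995) rel [ 0.03943105 -0.02092085] tilt 0.0446 along lean dir 0.0445
hex_top [([0.512, 0.1, 0.109], 0.73), ([0.572, -0.005, 0.06], 0.61), ([0.511, -0.141, 0.054], 0.34)]
crank_hub [([0.487, 0.08, -0.001], 0.49)]
crank_grip [([0.633, 0.097, 0.048], 0.47), ([0.28, 0.194, 0.024], 0.43)]
tray [([0.523, 0.247, 0.002], 0.9), ([0.57, -0.006, 0.058], 0.21)]
foot_near_right [([0.51, -0.145, 0.054], 0.67)]
foot_far_left [([0.636, 0.092, 0.042], 0.68), ([0.573, -0.006, 0.059], 0.38)]
hex 503 [0.51437266 0.09524974 0.10634162] [0.50233347 0.08286006 0.09823201] [0.5266387  0.1059293  0.10881065]
267 290 163 189
(76, 73, 3)
handle 0 
hub 0 
off [6.66 0.05 3.35] twist [  0.     0.   -13.61] t 3.18 pos [0.5206 0.0959 0.3005] head 108.4 q6 -0.28 F [-0.6 -0.8 -0.4] gap 1.0 gf 0.0
```

View pics/w1.png

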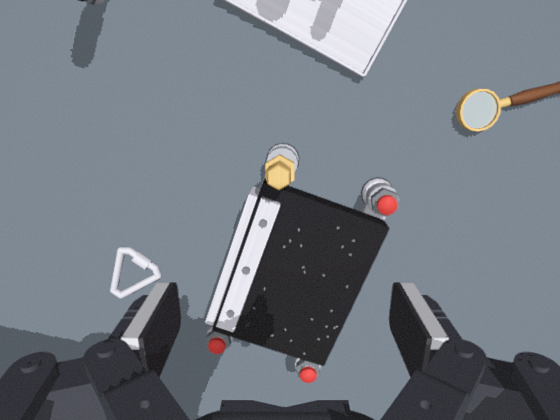

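View pics/hexc.png

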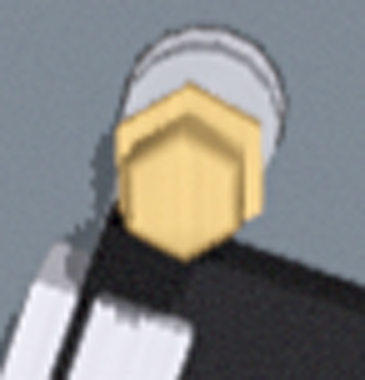

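The wrist view shows the brass hex at (279,175) px with corners along the image's vertical, i.e. heading ≈108° mod 60. The plate tilts 0.0445 rad toward near-left, which is roughly 8.5 rad of screw. Next I go above the tray.

```bash
python3 -m pendant '{"twist":[[0,0,-13.6],[0,0,-13.6],[0,0,-13.6],[0,0,-13.6],[0,0,-13.6],[0,0,-13.6],[0,0,-13.6],[0,0,-13.6],[0,0,-13.6],[0,0,-13.6],[0,0,-13.6],[0,0,-13.6]],"offset":[[6.7,0,3.3],[6.7,0,3.3],[6.7,0,3.3],[6.7,0,3.3],[6.7,0,3.3],[6.7,0,3.3],[6.7,0,3.3],[6.7,0,3.3],[6.7,0,3.3],[6.7,0,3.3],[6.7,0,3.3],[6.7,0,3.3]],"hand":[100,100,100,100,100,100,100,100,100,100,100,100]}' >/dev/null
python3 - <<'E'
from h import *
im,P=snap('wrist','w2.png'); Z=P[...,2]
for nm,a,b in (('handle',.070,.09),('hub',.046,.0545)):
    m=(np.hypot(P[...,0]-.49,P[...,1]-.29)<.08)&(Z>a)&(Z<b); q=P[m]; print(nm,m.sum(),q.mean(0),q.min(0),q.max(0), cv2.minEnclosingCircle(q[:,:2].astype(np.float32)))
E
python3 go.py .459 .286 .12 190
```

```text
handle 497 [0.5148344  0.29109148 0.07756174] [0.50703371 0.28160477 0.07013632] [0.52706774 0.30093641 0.08294293] ((0.5169711709022522, 0.29159003496170044), 0.010295335203409195)
hub 1341 [0.46083175 0.28146315 0.04923503] [0.44134698 0.26428792 0.04603202] [0.51650669 0.30106147 0.0543687 ] ((0.478606641292572, 0.2885526120662689), 0.03855619952082634)
off [-0.05 -0.04  2.72] twist [-0.    0.    0.04] t 4.23 pos [0.4573 0.2871 0.2015] head -169.7 q6 -1.33 F [0.2 0.3 0.9] gap 1.001 gf 0.0
```

View pics/w2.png

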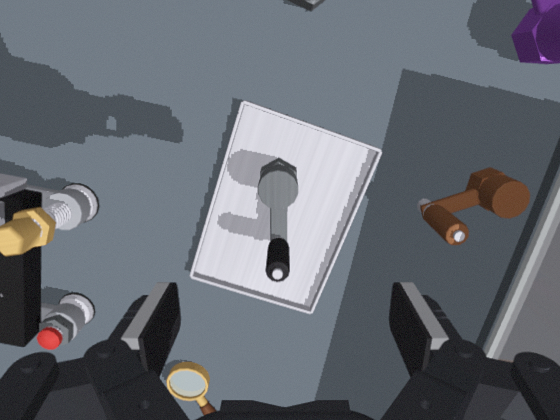

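The picture shows the dark crank in the tray, hub at (278,188) and handle at (278,270), with the arm along the tool's x axis. That puts the hub at about (0.458, 0.2815). I'm going down and gripping.

```bash
python3 -m pendant '{"twist":[[0,0,0],[0,0,0],[0,0,0],[0,0,0],[0,0,0],[0,0,0],[0,0,0],[0,0,0],[0,0,0],[0,0,0],[0,0,0],[0,0,0]],"offset":[[0,-0.19,1.2],[0,-0.19,2.4],[0,-0.19,3.6],[0,-0.19,4.6],[0,-0.19,5.4],[0,-0.19,5.9],[0,-0.19,6.05],[0,-0.19,6.05],[0,-0.19,6.05],[0,-0.19,6.05],[0,-0.19,6.05],[0,-0.19,6.05]],"hand":[75,75,75,75,75,75,75,75,0,0,0,0]}' 70; python3 -m pendant '{"twist":[[0,0,0],[0,0,0],[0,0,0],[0,0,0]],"offset":[[0,0,0],[0,0,0],[0,0,0],[0,0,0]],"hand":[0,0,0,0]}'; python3 go.py .5144 .0952 .17 288.4
```

```text
t: 5.23
eef_pos: [0.4598, 0.2822, 0.0222]
eef_rot: [-0.087, 0.996, 0.0, 0.002]
force: [0.0, -1.6, 5.4]
finger_gap: 0.379
gripper_force: 69.4
t: 5.57
eef_pos: [0.4598, 0.2822, 0.0222]
eef_rot: [-0.087, 0.996, 0.0, 0.002]
force: [-1.2, -1.6, 6.3]
finger_gap: 0.379
gripper_force: 69.4
off [-0.72 -6.45 -4.93] twist [ -0.02   0.03 -16.39] t 5.57 pos [0.4598 0.2822 0.0222] head -170.0 q6 -1.33 F [-1.2 -1.6  6.3] gap 0.379 gf 69.4
```

```bash
python3 -m pendant '{"twist":[[0,0,0],[0,0,0],[0,0,0],[0,0,-1],[0,0,-2],[0,0,-3],[0,0,-4],[0,0,-5],[0,0,-6],[0,0,-6.4],[0,0,-6.4],[0,0,-6.4]],"offset":[[0,0,-0.5],[0,0,-1.5],[0,0,-2.7],[0,0,-3.9],[-0.1,-1,-5],[-0.3,-2.2,-5.9],[-0.4,-3.4,-5.9],[-0.5,-4.6,-5.9],[-0.7,-5.6,-5.9],[-0.7,-6.3,-5.9],[-0.7,-6.5,-5.9],[-0.7,-6.5,-5.9]],"hand":[0,0,0,0,0,0,0,0,0,0,0,0]}' |head -3
python3 - <<'E'
from h import *
im,P=snap('wrist','w3.png'); Z=P[...,2]
m=(np.hypot(P[...,0]-.5145,P[...,1]-.0955)<.03)&(Z>.1)&(Z<.12); q=P[m]; print('hex',m.sum(),q.mean(0),q.min(0),q.max(0))
m=(np.hypot(P[...,0]-.5145,P[...,1]-.0955)<.025)&(Z>.215)&(Z<.24); q=P[m]; print('hub',m.sum(),q.mean(0),q.min(0),q.max(0))
E
python3 go.py .5145 .0955 .2 228.4
```

```text
t: 6.57
eef_pos: [0.5126, 0.092, 0.1964]
eef_rot: [-0.409, 0.913, 0.0, -0.0]
hex 776 [0.51247226 0.09195748 0.10593824] [0.50203558 0.08241789 0.1000045 ] [0.5265702  0.10595949 0.10874243]
hub 8393 [0.50932323 0.08869948 0.22454385] [0.48952884 0.07084442 0.21501481] [0.53401523 0.11174449 0.23997579]
off [-0.1  -0.   -0.12] twist [ 0.01 -0.   -0.01] t 6.62 pos [0.5124 0.0932 0.1964] head -131.7 q6 -2.38 F [-0.2  0.6 -3.3] gap 0.376 gf 70.3
```

View pics/w3.png

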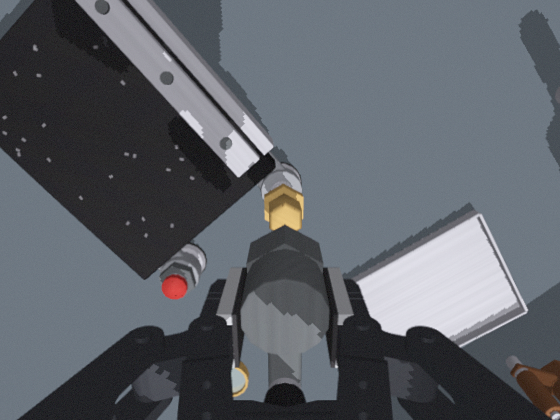

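The wrist view shows the hex at (284,205) directly in line with the hub (centre column 285), with the corners aligned. Now I'm measuring the fore-aft offset in the tool frame.

```bash
python3 - <<'E'
from h import *
im,P=snap('wrist'); s=manip.read_state(); M=R.from_quat(s['eef_rot']).as_matrix()
T=(P-s['eef_pos'])@M; hsv=cv2.cvtColor(im,cv2.COLOR_RGB2HSV)
v,u=np.mgrid[:420,:560]
m=(u>245)&(u<325)&(v>240)&(v<355)&(abs(T[...,2]+.028)<.004)
q=T[m]; print('hubtop',m.sum(),np.median(q,0),np.percentile(q,[0.5,99.5],axis=0))
for r in range(230,370,8): print(r,T[r,285].round(4),end=' ')
print()
b=(hsv[...,0]>12)&(hsv[...,0]<32)&(hsv[...,1]>90)&(abs(u-284)<40)&(v>150)&(v<240)
for r in range(180,232,4): print(r,T[r,284].round(4),P[r,284,2].round(4))
q=T[b&(P[...,2]>.1)]; print('hex tool',q.min(0),q.max(0))
E
```

```text
hubtop 5397 [ 0.00441101 -0.00061475 -0.026768  ] [[-0.0128717  -0.0147098  -0.02816797]
 [ 0.01925853  0.01348419 -0.02421493]]
230 [ 0.0215 -0.0005  0.0136] 238 [ 0.0211 -0.0005  0.0053] 246 [ 0.02   -0.0005 -0.0006] 254 [ 0.0195 -0.0006 -0.0073] 262 [ 0.0195 -0.0006 -0.0142] 270 [ 0.0197 -0.0006 -0.021 ] 278 [ 0.0195 -0.0006 -0.0265] 286 [ 0.0166 -0.0006 -0.0271] 294 [ 0.0136 -0.0006 -0.0274] 302 [ 0.0096 -0.0006 -0.0263] 310 [ 0.0073 -0.0006 -0.0278] 318 [ 0.0024 -0.0006 -0.0258] 326 [ 0.     -0.0006 -0.0273] 334 [-0.0036 -0.0006 -0.0272] 342 [-0.0077 -0.0006 -0.0265] 350 [-0.0104 -0.0006 -0.0277] 358 [-0.0376 -0.0007 -0.0003] 366 [-0.0425 -0.0007 -0.0001] 
180 [ 0.0067 -0.0012  0.1644] 0.0322
184 [ 0.013  -0.0012  0.1272] 0.0693
188 [ 0.0125 -0.0011  0.1174] 0.0791
192 [ 0.0095 -0.0011  0.1176] 0.0789
196 [ 0.0102 -0.0011  0.1049] 0.0916
200 [ 0.0105 -0.0011  0.0948] 0.1017
204 [ 0.0088 -0.0011  0.0913] 0.1052
208 [ 0.0061 -0.0011  0.0911] 0.1054
212 [ 0.0037 -0.0011  0.0898] 0.1067
216 [ 0.0011 -0.0011  0.0892] 0.1073
220 [-0.0018 -0.0011  0.0895] 0.107
224 [-0.0043 -0.0012  0.0888] 0.1077
228 [ 0.0216 -0.001   0.0158] 0.1807
hex tool [-0.00950976 -0.01259213  0.01920575] [0.02137763 0.00960292 0.09648647]
```

```bash
python3 -m pendant '{"twist":[[0,0,0],[0,0,0],[0,0,0],[0,0,0],[0,0,0],[0,0,0],[0,0,0],[0,0,0],[0,0,0],[0,0,0]],"offset":[[-0.17,-0.03,0.7],[-0.17,-0.03,1.4],[-0.17,-0.03,1.9],[-0.17,-0.03,2.1],[-0.17,-0.03,2.25],[-0.17,-0.03,2.35],[-0.17,-0.03,2.45],[-0.17,-0.03,2.55],[-0.17,-0.03,2.55],[-0.17,-0.03,2.55]],"hand":[0,0,0,0,0,0,0,0,0,0]}'
```

```text
t: 7.5
eef_pos: [0.517, 0.0965, 0.1207]
eef_rot: [-0.41, 0.912, -0.0, 0.0]
force: [-0.0, 0.3, -3.5]
finger_gap: 0.379
gripper_force: 70.3
```

```bash
python3 -m pendant '{"twist":[[0,0,0],[0,0,0],[0,0,0],[0,0,0],[0,0,0],[0,0,0],[0,0,0]],"offset":[[0,0,0.1],[0,0,0.2],[0,0,0.3],[0,0,0.4],[0,0,0.47],[0,0,0.47],[0,0,0.47]],"hand":[0,0,0,0,0,0,0]}'
```

```text
t: 8.08
eef_pos: [0.5169, 0.0965, 0.1062]
eef_rot: [-0.41, 0.912, 0.0, -0.0]
force: [-0.9, -0.4, -3.0]
finger_gap: 0.378
gripper_force: 70.3
```

```bash
python3 -m pendant '{"twist":[[0,0,1.15],[0,0,2.3],[0,0,3.45],[0,0,4.6],[0,0,5.75],[0,0,6.9],[0,0,8.05],[0,0,9.2],[0,0,10.35],[0,0,11.5],[0,0,12.65],[0,0,13.8]],"offset":[[0,-0.013,0],[0,-0.027,0],[0.004,-0.04,0],[0.008,-0.053,0],[0.013,-0.065,0],[0.019,-0.077,0],[0.026,-0.087,0],[0.035,-0.096,0],[0.044,-0.104,0],[0.053,-0.111,0],[0.064,-0.117,0],[0.074,-0.122,0]],"hand":[0,0,0,0,0,0,0,0,0,0,0,0]}';  python3 go.py .517 .0965 .1062 70
```

```text
t: 9.08
eef_pos: [0.518, 0.0929, 0.1062]
eef_rot: [0.298, 0.955, 0.0, -0.0]
force: [-1.5, -0.2, -3.2]
finger_gap: 0.379
gripper_force: 70.3
off [0.1  0.08 0.  ] twist [ 0.000e+00 -1.000e-02  1.255e+01] t 9.08 pos [0.518  0.0929 0.1062] head 145.3 q6 -0.93 F [-1.5 -0.2 -3.2] gap 0.379 gf 70.3
```

```bash
python3 -m pendant '{"twist":[[0,0,1.15],[0,0,2.3],[0,0,3.45],[0,0,4.6],[0,0,5.75],[0,0,6.9],[0,0,8.05],[0,0,9.2],[0,0,10.35],[0,0,11.5],[0,0,12.65],[0,0,13.8]],"offset":[[-0.002,-0.011,0],[-0.002,-0.021,0],[-0.002,-0.032,0],[0.001,-0.042,0],[0.004,-0.051,0],[0.008,-0.06,0],[0.014,-0.068,0],[0.02,-0.074,0],[0.028,-0.079,0],[0.035,-0.084,0],[0.044,-0.086,0],[0.052,-0.089,0]],"hand":[0,0,0,0,0,0,0,0,0,0,0,0]}' >/dev/null;  python3 go.py .517 .0965 .1062 70
python3 - <<'E'
from tilt import *
im,P=snap('wrist'); tilt(im,P); im,P=snap('scene'); tilt(im,P)
E
```

```text
off [ 0.17 -0.04  0.  ] twist [ 0.01 -0.01 -1.25] t 10.08 pos [0.5157 0.0916 0.1063] head 62.5 q6 0.51 F [-0.2  1.4 -4.6] gap 0.377 gf 70.3
slate (array([ 0.00057523,  0.0020596 , -0.00144493]), 124340) granite (array([ 0.02602217, -0.01374711,  0.04307145]), 30644) rel [ 0.02544694 -0.01580671] tilt 0.03 along lean dir 0.0298
slate (array([-0.00089033, -0.00232628,  0.00024711]), 12625) granite (array([ 0.01117019, -0.02308472,  0.05258063]), 1806) rel [ 0.01206052 -0.02075844] tilt 0.024 along lean dir 0.0201
```

```bash
python3 -m pendant '{"twist":[[0,0,1.15],[0,0,2.3],[0,0,3.45],[0,0,4.6],[0,0,5.75],[0,0,6.9],[0,0,8.05],[0,0,9.2],[0,0,10.35],[0,0,11.5],[0,0,12.65],[0,0,13.8]],"offset":[[0,-0.009,0],[0.003,-0.017,0],[0.006,-0.026,0],[0.011,-0.033,0],[0.016,-0.041,0],[0.023,-0.047,0],[0.031,-0.053,0],[0.04,-0.057,0],[0.05,-0.06,0],[0.06,-0.062,0],[0.071,-0.063,0],[0.082,-0.063,0]],"hand":[0,0,0,0,0,0,0,0,0,0,0,0]}' >/dev/null;  python3 go.py .517 .0965 .1062 70
python3 -m pendant '{"twist":[[0,0,1.15],[0,0,2.3],[0,0,3.45],[0,0,4.6],[0,0,5.75],[0,0,6.9],[0,0,8.05],[0,0,9.2],[0,0,10.35],[0,0,10.35]],"offset":[[0.003,-0.011,0],[0.008,-0.022,0],[0.013,-0.033,0],[0.021,-0.043,0],[0.028,-0.053,0],[0.038,-0.062,0],[0.048,-0.07,0],[0.06,-0.077,0],[0.072,-0.082,0],[0.072,-0.082,0]],"hand":[0,0,0,0,0,0,0,0,0,0]}' >/dev/null;  python3 go.py .517 .0965 .1062 70
python3 - <<'E'
from tilt import *
im,P=snap('wrist'); tilt(im,P); im,P=snap('scene'); tilt(im,P)
E
```

```text
off [ 0.03 -0.09  0.  ] twist [ 1.000e-02 -1.000e-02 -1.501e+01] t 11.18 pos [0.5151 0.0942 0.1063] head -20.1 q6 1.96 F [ 0.4  0.3 -3.2] gap 0.377 gf 70.3
off [-0.04  0.02  0.  ] twist [ 1.000e-02  0.000e+00 -2.533e+01] t 12.02 pos [0.5177 0.0955 0.1063] head -82.0 q6 3.04 F [-1.8 -0.8 -3. ] gap 0.378 gf 70.4
slate (array([ 0.0005049 ,  0.0007036 , -0.00117961]), 108876) granite (array([ 0.01297385, -0.00630705,  0.05088043]), 40754) rel [ 0.01246895 -0.00701065] tilt 0.0143 along lean dir 0.0143
slate (array([-7.36443177e-04, -2.15548721e-03,  8.56018555e-05]), 12512) granite (array([ 0.00083739, -0.0173404 ,  0.05868077]), 1790) rel [ 0.00157383 -0.01518492] tilt 0.0153 along lean dir 0.0082
```

```bash
python3 -m pendant '{"twist":[[0,0,0],[0,0,0],[0,0,0],[0,0,0],[0,0,0],[0,0,0],[0,0,-1.1],[0,0,-2.2],[0,0,-3.3],[0,0,-4.4],[0,0,-5.5],[0,0,-6.6]],"offset":[[0,0,0],[0,0,0],[0,0,0],[0.09,0,-0.8],[0.09,0,-1.8],[0.09,0,-2.5],[0.09,0,-2.5],[0.09,0,-2.5],[0.09,0,-2.5],[0.09,0,-2.5],[0.09,0,-2.5],[0.09,0,-2.5]],"hand":[75,75,75,75,75,75,75,75,75,75,75,75]}' 70 >/dev/null
python3 -m pendant '{"twist":[[0,0,-1.15],[0,0,-2.3],[0,0,-3.45],[0,0,-4.6],[0,0,-5.75],[0,0,-6.9],[0,0,-8.05],[0,0,-9.2],[0,0,-10.35],[0,0,-11.5],[0,0,-12.65],[0,0,-13.8]],"offset":[[0,0,0],[0,0,0],[0,0,0],[0,0,0],[0,0,0],[0,0,0],[0,0,0],[0,0,0],[0,0,0],[0,0,0],[0,0,0],[0,0,0]],"hand":[75,75,75,75,75,75,75,75,75,75,75,75]}' >/dev/null
python3 -m pendant '{"twist":[[0,0,-1.15],[0,0,-2.3],[0,0,-3.45],[0,0,-4.6],[0,0,-5.75],[0,0,-6.9],[0,0,-8.05],[0,0,-9.2],[0,0,-9.6],[0,0,-9.6]],"offset":[[0,0,0],[0,0,0],[0,0,0],[0,0,0],[0,0,0],[0,0,0],[0,0,0],[0,0,0],[0,0,0],[0,0,0]],"hand":[75,75,75,75,75,75,75,75,75,75]}' >/dev/null
python3 - <<'E'
from tilt import *
im,P=snap('wrist','w4.png'); tilt(im,P); s=manip.read_state(); M=R.from_quat(s['eef_rot']).as_matrix(); T=(P-s['eef_pos'])@M
m=(np.hypot(P[...,0]-.518,P[...,1]-.093)<.03)&(P[...,2]>.127)&(P[...,2]<.142); q=T[m]; print('hub in tool',m.sum(),np.percentile(q,[1,50,99],axis=0))
E
python3 go.py .518 .093 .1063 98
```

```text
slate (array([ 0.00060668,  0.00069286, -0.00122549]), 131562) granite (array([ 0.01384429, -0.00711534,  0.05035037]), 17290) rel [ 0.0132376 -0.0078082] tilt 0.0154 along lean dir 0.0153
hub in tool 2717 [[-0.01415777 -0.01760398  0.04751146]
 [ 0.00239335 -0.00202749  0.04915685]
 [ 0.0173637   0.01350293  0.05401717]]
off [-0.   -0.02  2.52] twist [ 0.01 -0.   -0.01] t 15.0 pos [0.5185 0.0932 0.1819] head 97.9 q6 -0.1 F [ 0.1 -0.6 -0.1] gap 0.752 gf 0.0
```

View pics/w4.png

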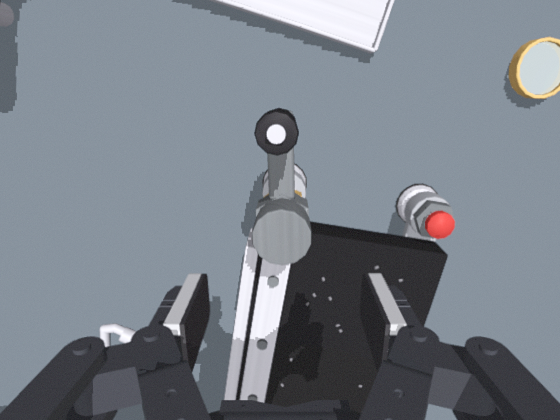

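The wrist view shows the crank standing on the hex, hub at (282,230) and handle at (277,133) on the tool's +x side, between the fingers' path. I'm regripping and continuing to turn.

```bash
python3 -m pendant '{"twist":[[0,0,0],[0,0,0],[0,0,0],[0,0,0],[0,0,0],[0,0,0],[0,0,0],[0,0,0],[0,0,0]],"offset":[[0.05,-0.05,1],[0.05,-0.05,2],[0.05,-0.05,2.4],[0.05,-0.05,2.5],[0.05,-0.05,2.5],[0.05,-0.05,2.5],[0.05,-0.05,2.5],[0.05,-0.05,2.5],[0.05,-0.05,2.5]],"hand":[75,75,75,75,0,0,0,0,0]}' 70
python3 -m pendant '{"twist":[[0,0,1.15],[0,0,2.3],[0,0,3.45],[0,0,4.6],[0,0,5.75],[0,0,6.9],[0,0,8.05],[0,0,9.2],[0,0,10.35],[0,0,11.5],[0,0,12.65],[0,0,13.8]],"offset":[[0,0,0],[0,0,0],[0,0.01,0],[0,0.01,0],[-0.01,0.01,0],[-0.01,0.01,0],[-0.01,0.02,0],[-0.01,0.02,0],[-0.01,0.02,0],[-0.02,0.02,0],[-0.02,0.02,0],[-0.02,0.02,0]],"hand":[0,0,0,0,0,0,0,0,0,0,0,0]}'
python3 -m pendant '{"twist":[[0,0,1.15],[0,0,2.3],[0,0,3.45],[0,0,4.6],[0,0,5.75],[0,0,6.9],[0,0,8.05],[0,0,9.2],[0,0,10.35],[0,0,11.5],[0,0,12.65],[0,0,12.65]],"offset":[[0,0,0],[0,0,0],[0,0,0],[0,0,0],[0,0,0],[0,0,0],[0,0,0],[0,0,0],[0,0,0],[0,0,0],[0,0,0],[0,0,0]],"hand":[0,0,0,0,0,0,0,0,0,0,0,0]}'
python3 - <<'E'
from tilt import *
im,P=snap('wrist'); tilt(im,P); im,P=snap('scene'); tilt(im,P)
E
python3 go.py .518 .093 .1063 -70
```

```text
t: 15.75
eef_pos: [0.5177, 0.0944, 0.1085]
eef_rot: [0.656, 0.754, 0.001, 0.001]
force: [-0.9, -0.7, 6.3]
finger_gap: 0.375
gripper_force: 69.6
t: 16.75
eef_pos: [0.519, 0.0936, 0.1085]
eef_rot: [0.992, 0.129, 0.003, 0.001]
force: [0.5, -1.1, 4.3]
finger_gap: 0.376
gripper_force: 69.5
t: 17.75
eef_pos: [0.5189, 0.0929, 0.1085]
eef_rot: [0.862, -0.507, 0.003, -0.0]
force: [0.0, -3.8, 5.7]
finger_gap: 0.373
gripper_force: 69.7
slate (array([ 0.00042482,  0.00076474, -0.00114992]), 106208) granite (array([ 0.00230549, -0.00056207,  0.05729267]), 35597) rel [ 0.00188068 -0.00132681] tilt 0.0023 along lean dir 0.0023
slate (array([-0.00110733, -0.00231923,  0.00039783]), 12915) granite (array([-0.01249299, -0.01004197,  0.06680553]), 1730) rel [-0.01138565 -0.00772273] tilt 0.0138 along lean dir -0.0067
off [-0.01  0.02  0.07] twist [-0.03 -0.04  1.57] t 17.85 pos [0.5188 0.093  0.1085] head -60.6 q6 2.67 F [ 0.5 -4.9  6.6] gap 0.375 gf 69.7
```

```bash
python3 -m pendant '{"twist":[[0,0,1.1],[0,0,2.2],[0,0,3.3],[0,0,3.3],[0,0,3.3],[0,0,3.3],[0,0,3.3]],"offset":[[0,0,0.01],[0,0,0.03],[0,0,0.05],[0,0,0.05],[0,0,0.05],[0,0,0.05],[0,0,0.05]],"hand":[0,0,0,0,0,0,0]}'
python3 - <<'E'
from tilt import *
im,P=snap('wrist'); tilt(im,P)
E
python3 go.py .518 .093 .2 -80
```

```text
t: 18.43
eef_pos: [0.5193, 0.093, 0.1083]
eef_rot: [0.764, -0.645, 0.003, -0.001]
force: [-1.4, -3.5, 12.0]
finger_gap: 0.376
gripper_force: 70.3
slate (array([ 0.00055586,  0.00085578, -0.00120105]), 109486) granite (array([ 0.00166358, -0.00027745,  0.05772338]), 33210) rel [ 0.00110772 -0.00113323] tilt 0.0016 along lean dir 0.0015
off [-0.    0.03 -3.06] twist [-0.04 -0.03 -0.07] t 18.48 pos [0.5193 0.0929 0.1084] head -80.4 q6 3.01 F [-1.9 -3.9 11.6] gap 0.372 gf 70.3
```

```bash
python3 -m pendant '{"twist":[[0,0,0],[0,0,0],[0,0,0],[0,0,0],[0,0,0],[0,0,0],[0,0,0],[0,0,0]],"offset":[[0,0,-0.2],[0,0,-0.5],[0,0,-0.9],[0,0,-1.5],[0,0,-2.3],[0,0,-3],[0,0,-3],[0,0,-3]],"hand":[0,0,0,0,0,0,0,0]}'
python3 go.py .4643 .2954 .1 -8.5; python3 - <<'E'
from tilt import *
im,P=snap('side','d5.png'); im,P=snap('scene'); tilt(im,P)
E
```

```text
t: 19.15
eef_pos: [0.5173, 0.0942, 0.1951]
eef_rot: [0.763, -0.646, 0.0, -0.001]
force: [-0.3, 0.3, -3.3]
finger_gap: 0.376
gripper_force: 71.3
off [-6.9   0.64  3.17] twist [ -0.02  -0.   -12.  ] t 19.15 pos [0.5173 0.0942 0.1951] head -80.5 q6 3.01 F [-0.3  0.3 -3.3] gap 0.376 gf 71.3
slate (array([-0.0009445 , -0.00238194,  0.00028962]), 13029) granite (array([-0.01165083, -0.01055921,  0.0662886 ]), 1788) rel [-0.01070633 -0.00817727] tilt 0.0135 along lean dir -0.0058
```

View pics/d5.png

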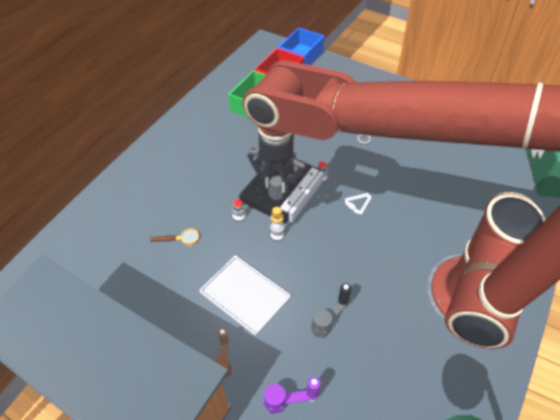

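The side view shows the crank held clear of the hex at about (276,188) px, the tray empty at (245,290), and everything else undisturbed. I'm carrying it to the tray.

```bash
python3 -m pendant '{"twist":[[0,0,-1.1],[0,0,-2.2],[0,0,-3.3],[0,0,-4.4],[0,0,-5.5],[0,0,-6.6],[0,0,-7.7],[0,0,-8.8],[0,0,-9.9],[0,0,-11],[0,0,-12],[0,0,-12]],"offset":[[-0.7,0.1,0],[-1.7,0.2,0],[-2.9,0.3,0],[-4.1,0.4,0],[-5.3,0.5,0],[-6.3,0.6,0],[-6.9,0.64,0.3],[-6.9,0.64,1],[-6.9,0.64,1.8],[-6.9,0.64,2.6],[-6.9,0.64,3.1],[-6.9,0.64,3.1]],"hand":[0,0,0,0,0,0,0,0,0,0,0,0]}'
python3 - <<'E'
from h import *
im,P=snap('wrist','w6.png'); s=manip.read_state(); M=R.from_quat(s['eef_rot']).as_matrix(); T=(P-s['eef_pos'])@M
t=(P[...,2]>.008)&(P[...,2]<.016)&(abs(P[...,0]-.5)<.13)&(abs(P[...,1]-.3)<.11); print('tray',cv2.minAreaRect(P[t][:,:2].astype(np.float32)))
t=(abs(T[...,2]-.012)<.06)&(abs(T[...,0]-.06)<.02)&(abs(T[...,1])<.02)&(P[...,2]>.02); print('handle tool',P[t].max(0),np.median(T[t],0))
E
python3 go.py .4643 .2954 .024 -8.5
```

```text
t: 20.25
eef_pos: [0.4593, 0.2929, 0.0944]
eef_rot: [0.997, -0.074, -0.006, 0.003]
force: [-1.3, -1.4, -4.1]
finger_gap: 0.373
gripper_force: 71.2
tray ((0.49479013681411743, 0.2891804575920105), (0.13445037603378296, 0.1825564056634903), 81.34981536865234)
handle tool [0.53066595 0.2956746  0.14469694] [ 0.06416292 -0.00090212 -0.04704337]
off [ 0.12 -0.09  2.44] twist [ 0.05  0.07 -0.03] t 20.3 pos [0.4609 0.2936 0.0971] head -8.7 q6 2.15 F [ 0.3  0.4 -2.8] gap 0.377 gf 71.2
```

View pics/w6.png

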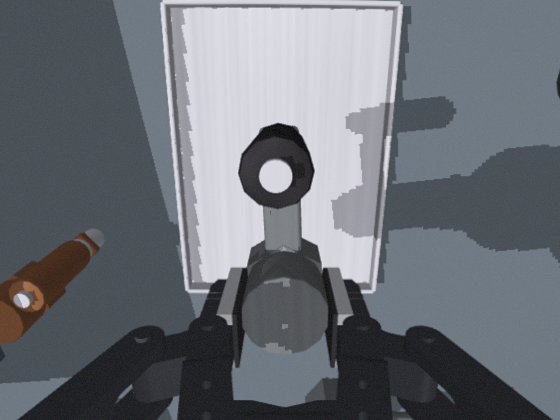

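The wrist view shows the crank lined up over the tray, handle at (277,172) and hub at (285,300), well inside the rim. I'm lowering it.

```bash
python3 -m pendant '{"twist":[[0,0,0],[0,0,0],[0,0,0],[0,0,0],[0,0,0],[0,0,0],[0,0,0],[0,0,0]],"offset":[[0,0,0.7],[0,0,1.4],[0,0,1.9],[0,0,2.1],[0,0,2.2],[0,0,2.3],[0,0,2.35],[0,0,2.35]],"hand":[0,0,0,0,0,0,0,0]}'
```

```text
t: 20.97
eef_pos: [0.4648, 0.2952, 0.0322]
eef_rot: [0.997, -0.075, 0.001, -0.0]
force: [0.5, -0.0, -3.3]
finger_gap: 0.378
gripper_force: 71.3
```

```bash
python3 -m pendant '{"twist":[[0,0,0],[0,0,0],[0,0,0],[0,0,0]],"offset":[[0,0,0.1],[0,0,0.17],[0,0,0.22],[0,0,0.22]],"hand":[0,0,0,0]}'
```

```text
t: 21.3
eef_pos: [0.4643, 0.2954, 0.0259]
eef_rot: [0.997, -0.075, -0.0, -0.0]
force: [-5.0, -1.0, 6.6]
finger_gap: 0.376
gripper_force: 72.2
```

```bash
python3 -m pendant '{"twist":[[0,0,0],[0,0,0],[0,0,0],[0,0,0],[0,0,0],[0,0,0],[0,0,0],[0,0,0],[0,0,0],[0,0,0],[0,0,0]],"offset":[[0,0,0],[0,0,0],[0,0,0],[0,0,0],[0,0,0],[0,0,-0.5],[0,0,-1.5],[0,0,-2.7],[0,0,-4],[0,0,-5],[0,0,-5]],"hand":[75,75,75,75,75,75,75,75,75,75,75]}'
python3 - <<'E'
from h import *
im,P=snap('wrist','w7.png'); Z=P[...,2]
for nm,a,b in (('handle',.072,.09),('hub',.046,.0545)):
    m=(np.hypot(P[...,0]-.49,P[...,1]-.29)<.08)&(Z>a)&(Z<b); q=P[m]; print(nm,m.sum(),np.median(q,0),q.min(0),q.max(0))
m=(np.hypot(P[...,0]-.4643,P[...,1]-.2954)<.02)&(Z>.03)&(Z<.06);q=P[m];print(len(q)); A=np.c_[q[:,:2]-q[:,:2].mean(0),np.ones(len(q))]
k=q[:,2]>np.percentile(q[:,2],40); print('hub top slope',np.linalg.lstsq(A[k],q[k,2],rcond=None)[0])
snap('scene')
for n in ['plate']: print([(np.round(b['at'],3).tolist(),b['p']) for b in manip.boxes_of(n,'scene')])
E
python3 go.py .63 -.09 .2 -8.5
```

```text
t: 22.22
eef_pos: [0.4683, 0.2968, 0.1835]
eef_rot: [0.997, -0.075, 0.006, -0.003]
force: [0.8, -0.0, 0.8]
finger_gap: 0.749
gripper_force: 0.0
handle 699 [0.52392679 0.2881904  0.07801705] [0.51353913 0.27854182 0.07230268] [0.53330515 0.29798597 0.08296746]
hub 1397 [0.46473647 0.29506826 0.04912647] [0.44734899 0.27856726 0.04604971] [0.53337984 0.31189542 0.0544975 ]
1553
hub top slope [ 0.0001585  -0.00067781  0.04947672]
[([0.578, -0.008, 0.06], 0.7)]
off [ 7.38 11.86 -0.85] twist [ 0.    0.   -0.01] t 22.37 pos [0.464  0.2948 0.1745] head -8.6 q6 2.15 F [ 0.8 -0.5 -1.4] gap 0.749 gf 0.0
```

View pics/w7.png

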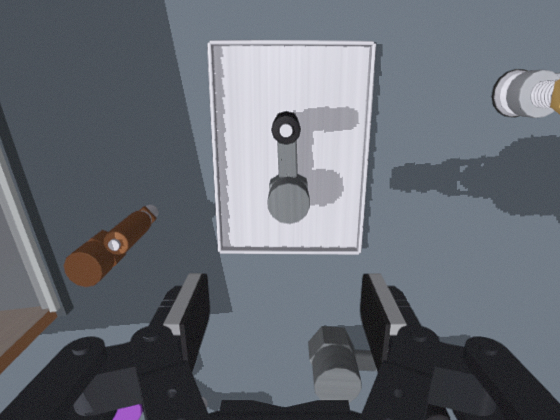

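The wrist view shows the crank standing upright inside the tray, hub (288,200) and handle (286,128), with its top flat and level. Next is the press.

```bash
python3 -m pendant '{"twist":[[0,0,0],[0,0,0],[0,0,0],[0,0,0],[0,0,0],[0,0,0],[0,0,0],[0,0,0],[0,0,0],[0,0,0],[0,0,0],[0,0,0]],"offset":[[0.5,0.9,0],[1.2,2,0],[1.9,3.2,0],[2.6,4.4,0],[3.3,5.6,0],[4,6.8,0],[4.7,8,0],[5.4,9.2,0],[6.1,10.4,0],[6.8,11.6,0],[7.2,12.4,0],[7.2,12.4,0]],"hand":[75,75,50,30,0,0,0,0,0,0,0,0]}'
python3 - <<'E'
from tilt import *
im,P=snap('wrist'); tilt(im,P)
print([(n,np.round(b['at'],3).tolist(),round(b['p'],2)) for n in ('foot_far_right','plate') for b in manip.boxes_of(n,'wrist')])
g=(P[...,2]>.045)&(P[...,2]<.072)&(im.max(-1)<75)&(P[...,0]>.5)&(abs(P[...,1])<.16); q=P[g]; print('max x,min y',np.percentile(q[:,0],99.5),np.percentile(q[:,1],.5))
E
python3 go.py .622 -.105 .06 -8.5
```

```text
t: 23.37
eef_pos: [0.622, -0.1099, 0.1715]
eef_rot: [0.997, -0.077, -0.002, 0.0]
force: [-0.0, 0.0, -0.1]
finger_gap: -0.003
gripper_force: 0.0
slate (array([ 0.00050378,  0.00036363, -0.00115057]), 102815) granite (array([-0.00471571, -0.00285238,  0.06131773]), 10238) rel [-0.00521949 -0.00321601] tilt 0.0061 along lean dir -0.0032
[('foot_far_right', [0.646, -0.158, 0.046], 0.64), ('plate', [0.605, -0.023, 0.059], 0.61)]
max x,min y 0.6549228777158728 -0.13147459670084335
off [0.05 0.02 3.74] twist [-0.01  0.04 -0.01] t 23.52 pos [ 0.6211 -0.1045  0.1722] head -8.6 q6 1.44 F [ 0.4  0.9 -0.2] gap 0.002 gf 0.0
```

```bash
python3 -m pendant '{"twist":[[0,0,0],[0,0,0],[0,0,0],[0,0,0],[0,0,0],[0,0,0],[0,0,0],[0,0,0]],"offset":[[0,0,1],[0,0,2.2],[0,0,3.1],[0,0,3.5],[0,0,3.6],[0,0,3.7],[0,0,3.73],[0,0,3.73]],"hand":[0,0,0,0,0,0,0,0]}'
```

```text
t: 24.18
eef_pos: [0.6237, -0.1052, 0.0649]
eef_rot: [0.997, -0.074, 0.002, 0.0]
force: [0.7, -0.3, 0.7]
finger_gap: 0.002
gripper_force: 0.0
```

```bash
python3 -m pendant '{"twist":[[0,0,0],[0,0,0],[0,0,0],[0,0,0],[0,0,0]],"offset":[[0,0,0.05],[0,0,0.1],[0,0,0.14],[0,0,0.14],[0,0,0.14]],"hand":[0,0,0,0,0]}'
```

```text
t: 24.6
eef_pos: [0.623, -0.1054, 0.0596]
eef_rot: [0.997, -0.075, 0.001, 0.0]
force: [-1.0, -0.2, 4.1]
finger_gap: -0.001
gripper_force: 2.1
```

```bash
python3 -m pendant '{"twist":[[0,0,0],[0,0,0],[0,0,0],[0,0,0],[0,0,0],[0,0,0]],"offset":[[0,0,0.02],[0,0,0.03],[0,0,0.03],[0,0,0.03],[0,0,0.03],[0,0,0.03]],"hand":[0,0,0,0,0,0]}'
```

```text
t: 25.1
eef_pos: [0.6231, -0.1054, 0.0596]
eef_rot: [0.997, -0.075, 0.001, 0.0]
force: [-3.2, 0.9, 8.9]
finger_gap: 0.005
gripper_force: 4.3
```

```bash
python3 -m pendant '{"twist":[[0,0,0],[0,0,0],[0,0,0],[0,0,0],[0,0,0],[0,0,0]],"offset":[[0,0,0.02],[0,0,0.03],[0,0,0.03],[0,0,0.03],[0,0,0.03],[0,0,0.03]],"hand":[0,0,0,0,0,0]}'
python3 - <<'E'
from tilt import *
im,P=snap('wrist'); tilt(im,P)
E
python3 -m pendant '{"twist":[[0,0,0],[0,0,0],[0,0,0],[0,0,0],[0,0,0],[0,0,0],[0,0,0],[0,0,0]],"offset":[[0,0,-0.3],[0,0,-1.2],[0,0,-2.4],[0,0,-3.6],[0,0,-4.8],[0,0,-5],[0,0,-5],[0,0,-5]],"hand":[0,0,0,0,0,0,0,0]}'
python3 - <<'E'
from tilt import *
im,P=snap('wrist'); tilt(im,P)
E
```

```text
t: 25.6
eef_pos: [0.6231, -0.1054, 0.0595]
eef_rot: [0.997, -0.075, 0.001, 0.0]
force: [-5.6, 0.7, 12.5]
finger_gap: -0.003
gripper_force: 6.3
slate (array([ 0.00062169,  0.00036637, -0.00126609]), 131894) granite (array([-0.00259058,  0.00077195,  0.06021021]), 24122) rel [-0.00321228  0.00040558] tilt 0.0032 along lean dir -0.003
t: 26.32
eef_pos: [0.6222, -0.1051, 0.2066]
eef_rot: [0.997, -0.075, 0.0, 0.0]
force: [-0.4, 0.5, -0.7]
finger_gap: 0.002
gripper_force: 0.0
slate (array([ 0.00034682,  0.00047644, -0.00107972]), 101856) granite (array([-0.00074558, -0.00107776,  0.05907752]), 16148) rel [-0.0010924 -0.0015542] tilt 0.0019 along lean dir -0.0003
```

Level to about 0.002 rad, with no dip under 12.5 N. Handing in.

```bash
python3 -c "
from station import manip
print(manip.hand_in())"
```

```text
the job is handed in; nothing more can be done
None
```

I handed the job in at about 26 s of the 72 s; the judge returned no verdict. The plate measured level to about 0.002 rad and tilted only about 0.003 rad under a 12.5 N press on the far-right corner. The crank stands upright in its tray. I had no direct reading of the load on each foot.

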